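# Take the bayonet filter out of the photometer

### The arm

A 7-joint arm with a two-finger parallel gripper is mounted at the origin on the work surface. World frame = base frame: x ahead of the robot, y to its left, z up, the work surface at z = 0. Lengths are in m, angles in rad, forces in N, time in s.
With the tool pointing down it reaches from about 0.4 to 0.85 m from the base axis. Payload 10.4 kg.
Tool frame: the origin (TCP) lies at the very end of the fingers, on their centre line; the grasp point (between the pads) lies 19 mm behind it; z points along the fingers, y is the line along which they close (so a half turn about z gives the same grasp; the last joint's range is limited). The gripper opens to 87 mm and grips with 3 to 60 N. Pads are 19 mm wide; open, the fingers measure 117 mm over their backs; the gripper's body (75 mm by 190 mm) begins 51 mm behind the grasp point.
Start: joints at [1.077, 0.332, -0.065, 1.46, 0.022, 1.35, -0.088], TCP at [0.284, -0.557, 0.187] pointing down, gripper open.
Joint ranges: [-2.6, 2.6], [-0.5, 2.12], [-1.47, 1.34], [0.16, 2.42], [-1.27, 4.41], [0.06, 2.06], [-2.6, 2.6]. Speed limits (rad/s): [2.22, 2.22, 2.79, 2.79, 3.14, 3.14, 3.14].

### API

Orientations are given as a unit quaternion [x, y, z, w].
In Python, from bench import status, camera, order gives the robot as it stands.
- The arm moves only by the tool jog_arm, never from a script. Its argument "plan" is a list of rows, each a list of 7 numbers: the turn, a rotation vector about the tool's x, y, z in rad, then the shift along the tool's x, y, z in mm, then the opening, from -1 (shut) to 1 (fully open). A call has 1 to 12 rows; each row is the pose to reach, as a shift and turn from the pose commanded when the call began, along the tool's axes at that moment; what a row does not reach only later rows make up. A row lasts 1/10 s, in which the tool goes at most 50 mm and 8.59 degrees, less where a joint would pass 70% of its speed; a pose out of reach is approached as far as the arm can. A call with a gripper value outside its range is refused whole. The fingers move at their own pace and stop on an object; "squeeze" is the grip in N (left out, the last holds). Time passes only in rows, so rows that repeat a pose let the fingers close. It gives the time, the measured TCP pose, the force, the opening and the grip force at its end, in the units of the state.
- status.read_state(): the state, without advancing time (a new reading comes with each control period).
- camera(name): name is "side" or "top"; returns a dict with "image" (384x512x3 uint8, red, green, blue), "z_map" (384x512 float32, m along the optical axis (not along the pixel's ray), 0 where there is no reading), "fx", "fy", "cx", "cy" (pixels), "k1" (the pictures are not rectified: a ray, as slopes to the right and down, at radius r is drawn at 1 + k1 r^2 times it, then the intrinsics apply), "world_from_camera" (4x4, takes a point from camera to world coordinates). Camera axes: x right, y down, z forward; pixel columns grow to the right and rows downward; lengths in m; the calibration is good to about 2 mm. A picture is of the moment at which its call begins.
- order.close_job(): hands the job in; it is judged then, once.
The state is a dict: "time": time; "joint_positions": joint angles; "joint_vel": joint speeds; "joint_torque": joint torques, N m; "ee_pos": TCP position; "eef_rot": TCP orientation; "ft_force": force on the tool from outside, world axes, zero at the start; "torque": the same for the moment, N m; "width": finger opening in m; "grip_force": force on a finger pad.
Only numpy, scipy, OpenCV 4.12 (cv2) and the standard library are available. Lean on these libraries where they do the work, as an engineer would, in place of code of your own. Each camera call takes 0.05 s, during which the arm holds its last target. There are 200 camera calls.

### The job

Change-over on the photometer: first turn the black lamp dial until its white pointer line is on the green standby mark, and leave it there. Then turn the orange bayonet filter anticlockwise (seen from above) until you feel it come up against its stop, ease off the twist, lift it out without tearing at it while it is still locked, and set it down gently, standing upright, in the shallow blue tray. Leave the tray and the other glassware and rack where they are.

Things in the scene. Friction and masses are not known exactly. Their poses are not given: they have to be found in the camera images.
- photometer: White bench photometer, 340 mm wide (y), 240 mm deep (x), flat top 100 mm above the bench; fixed. Origin at the centre of its underside, x away from its front, z up. The dial stands on its top at x=-30, y=-85 mm, the filter port at x=-30, y=+85 mm; a blue sample lid, 12 mm high, covers x=40 to 110, y=0 to 150 mm of the top.
- dial (a joint): Black lamp dial on the photometer's top, a hinge about the vertical. Value in rad: 0 = white pointer line on the green standby mark (pointing to the photometer's front, its -x); grows anticlockwise seen from above. Starts at a positive value; it turns on past 0 and has no stop there.
- dial_grip (a point): Point on the dial's axis, 34 mm above its foot, at the top of its grip: a bar 40 mm long, 12 mm wide, 26 mm tall, above a disc 42 mm across, 8 mm thick. The bar lies along the x axis of this frame, its pointer end at -x.
- port_top (a point): Centre of the port's top, a fixed collar 72 mm across, 20 mm high; the filter's flange rests on it, with 2 mm of play. Axes as the photometer's. The flange hides two slots. The lugs are locked under a ring; turned anticlockwise 0.7 to 1.4 rad (differs each time) they meet solid stops; there, and up to 0.15 rad short of it, the slots let them rise. Clear when lifted 20 mm.
- filter: Bayonet filter, loose, 130 g, locked in the port. Origin at the centre of its underside, z up. Metal barrel 30 mm across, 19 mm long, with two lugs on its x axis (8 mm wide, to 22 mm from the axis, 2 to 8 mm up); orange flange 58 mm across from 19 to 25 mm up; orange grip bar from 25 to 55 mm up, 46 mm long along x, 14 mm wide.
- port_ring (a joint): How far the port's sprung retaining ring has been dragged up by pulling on a locked filter, in m: 0 at rest, about 7 N per mm. Beyond 5 mm it is damaged.
- tray: Shallow blue tray, loose, 130 x 130 x 22 mm, floor and walls about 4 mm thick, open on top. Origin at the centre of its underside. It stands left or right of the photometer.
- rack: Grey cuvette rack, bystander, 60 x 120 x 35 mm, origin at the centre of its underside.
- reagent: Amber glass jar, bystander, 52 mm across, 85 mm tall, behind the photometer.
- beaker: Clear glass beaker, bystander, 64 mm across, 75 mm tall, behind the photometer.
Mind the look-alikes: they are no part of the job. What is shaped like the filter but red is not meant.

How it is judged:
By the outcome, as a careful person would: the job done as asked, in the order asked, and still so for the second after the job is handed in, with the robot touching nothing.
It also fails if it takes over 58 s, if anything falls off the work surface, if the arm or the gripper's body presses on something with over 40 N, if the wrist force passes 120 N, or if a joint passes its speed limit or range.

## Working session

There is one attempt and no reset: what is moved stays moved. The work goes in short steps, Python scripts to look and compute and a tool call to move; the robot and the scene stay as the last step left them, time stands still between calls to the robot, and variables do not carry over. Pictures are saved under pics/ and viewed, at most 10 in all, crops included, and the job is handed in when it is done.

Besides the shell and the picture viewer there is one more tool, called after "Emit:" as name([rows], argument=value, ...), one row to a line, values as JSON. jog_arm: Moves the arm, as the interface text tells. Its arguments: {"type":"object","properties":{"plan":{"type":"array"},"squeeze":{"type":"number"}},"required":["plan"]}

```bash
mkdir -p pics
cat > h.py <<'E'
import numpy as np, cv2
from bench import status, camera, order
def snap(n,fn=None):
    c=camera(n)
    if fn: cv2.imwrite('pics/'+fn,c['image'][:,:,::-1])
    np.savez(f'/tmp/{n}.npz',**c); return c
def rays(c,uv):
    uv=np.asarray(uv,float).reshape(-1,2)
    d=(uv-[c['cx'],c['cy']])/[c['fx'],c['fy']]; s=d.copy()
    for _ in range(20): s=d/(1+c['k1']*(s**2).sum(1,keepdims=True))
    return np.c_[s,np.ones(len(s))]
def plane(c,uv,z):
    T=c['world_from_camera']; r=rays(c,uv)@T[:3,:3].T; o=T[:3,3]
    return o+r*((z-o[2])/r[:,2])[:,None]
def cloud(c):
    h,w=c['z_map'].shape; v,u=np.mgrid[:h,:w]
    p=rays(c,np.c_[u.ravel(),v.ravel()])*c['z_map'].reshape(-1,1)
    T=c['world_from_camera']; return (p@T[:3,:3].T+T[:3,3]).reshape(h,w,3)
E
python3 - <<'E'
from h import *
a=snap('top','top1.png');b=snap('side','side1.png')
for c in(a,b): print(c['fx'],c['k1'],c['world_from_camera'].round(3).tolist())
s=status.read_state();print({k:np.round(v,3).tolist() for k,v in s.items()})
E
```

```text
389.88532691432914 -0.07843029614135562 [[-0.077, -0.974, 0.212, 0.381], [-0.997, 0.074, -0.021, 0.044], [0.005, -0.213, -0.977, 0.964], [0.0, 0.0, 0.0, 1.0]]
497.9600579396156 -0.02856388880384245 [[-0.949, -0.201, 0.243, 0.225], [-0.315, 0.631, -0.709, 0.946], [-0.011, -0.749, -0.662, 0.988], [0.0, 0.0, 0.0, 1.0]]
{'time': 0.1, 'joint_positions': [1.077, 0.333, -0.065, 1.461, 0.022, 1.35, -0.089], 'joint_vel': [-0.0, -0.002, -0.001, -0.002, 0.0, 0.001, -0.001], 'joint_torque': [0.001, -62.454, 0.024, -39.072, -0.061, 0.037, 0.0], 'ee_pos': [0.283, -0.557, 0.186], 'eef_rot': [0.972, 0.233, -0.0, -0.001], 'ft_force': [-0.14, -0.075, 0.664], 'torque': [-0.002, -0.029, 0.008], 'grip_force': 0.0, 'width': 0.087}
```

View pics/top1.png

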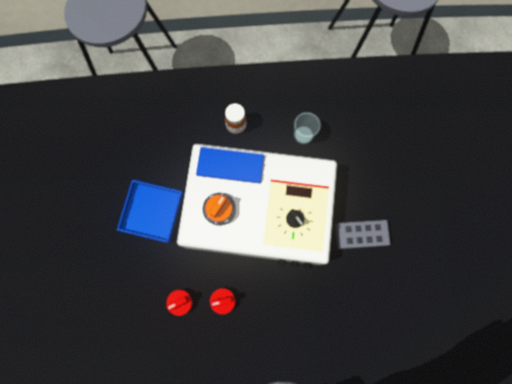

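View pics/side1.png

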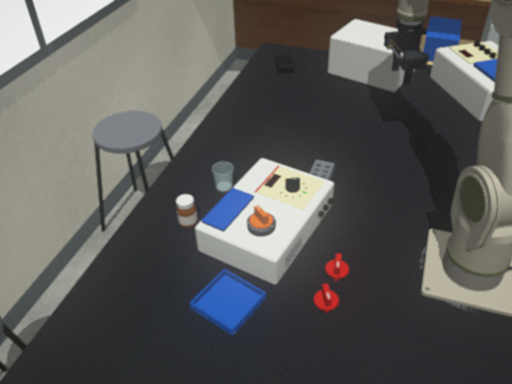

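Top view: the filter is at (219,208), dial (295,218), green mark (293,236) and tray (150,211). Red decoys are near (180,302) and (222,301). Next I measure poses.

```bash
cat > m.py <<'E'
from h import *
def blob(m,near):
    n,l,s,c=cv2.connectedComponentsWithStats(m.astype(np.uint8))
    i=1+np.argmin([np.hypot(*(c[k]-near))+(1e3 if s[k,4]<4 else 0) for k in range(1,n)]); return l==i
def rect(p): # p Nx2 metres
    (c,s,a)=cv2.minAreaRect((p*1000).astype(np.float32)); return np.round(c,1),np.round(s,1),round(a,1)
def pts(m): v,u=np.nonzero(m); return np.c_[u,v]
if __name__=='__main__':
    c=dict(np.load('/tmp/top.npz'));im=c['image'].astype(int);P=cloud(c);R,G,B=im[...,0],im[...,1],im[...,2]
    hull=lambda m: cv2.convexHull(pts(m).astype(np.float32))[:,0]
    z=P[...,2]
    top=blob((abs(z-.1)<.006)&(P[...,0]<.8)&(np.minimum(R,G)>100),(200,230))
    print('phot z',np.median(z[top]),rect(plane(c,hull(blob((abs(z-.1)<.012),(200,230))),.1)[:,:2]),rect(plane(c,hull(top),.1)[:,:2]))
    tr=blob((B>R+60)&(B>G+40)&(z<.05),(150,211)); print('tray',rect(plane(c,hull(tr),.022)[:,:2]), np.percentile(z[tr],[5,50,95]))
    o=blob((R>B+80)&(G>40)&(R<256)&(G>.25*R),(219,208)); print('orange',o.sum(),np.percentile(z[o],[5,50,95]))
    bar=o&(z>.143); print('fbar',bar.sum(),rect(plane(c,hull(bar),.156)[:,:2]),P[bar].mean(0))
    print('flange',rect(plane(c,hull(o&(z<.135)),.126)[:,:2]))
    g=blob((G>R+50)&(G>B+50),(293,236)); print('green',plane(c,pts(g).mean(0),.1))
    near=(abs(np.indices(z.shape)[1]-295)<22)&(abs(np.indices(z.shape)[0]-218)<22)
    d=near&(z>.122); print('dial',d.sum(),rect(plane(c,hull(d),.134)[:,:2]),P[d].mean(0))
    k=blob(near&(im.max(2)<70),(293,217)); print('dialdark',rect(plane(c,hull(k),.108)[:,:2]))
    t=c['image'][:,:,::-1]
    cv2.imwrite('pics/crop1.png',np.hstack([cv2.resize(t[195:245,270:320],(400,400),interpolation=2),cv2.resize(t[185:235,195:245],(400,400),interpolation=2)]))
    s=dict(np.load('/tmp/side.npz'));
E
python3 m.py
```

```text
phot z 0.09875945841711031 (array([541.1,  16.4]), array([337.8, 236.3]), 78.5) (array([541. ,  16.4]), array([337.6, 235.7]), 78.4)
tray (array([554.9, 282.5]), array([135.6, 134.3]), 72.3) [-0.00079189  0.00331853  0.02104151]
orange 563 [0.11998435 0.12551027 0.15569518]
fbar 154 (array([523.9,  99.3]), array([29.1, 46.2]), 52.1) [0.52619387 0.10447578 0.16438922]
flange (array([529.4, 106. ]), array([59.5, 55.5]), 40.5)
green [[ 0.46007296 -0.05331789  0.1       ]]
dial 121 (array([499.2, -69.6]), array([46. , 76.4]), 88.8) [ 0.49157893 -0.05822633  0.15279683]
dialdark (array([495.9, -61.5]), array([31.1, 33.6]), 84.6)
```

View pics/crop1.png

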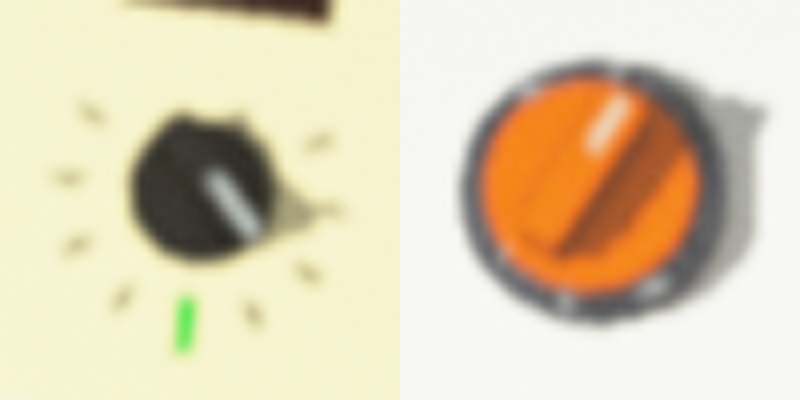

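Run:
```python
from m import *
c=dict(np.load('/tmp/top.npz'));im=c['image'].astype(int);R,G,B=im[...,0],im[...,1],im[...,2]
def ang(m,z,name):
    p=pts(m); w=np.array(im[m].min(1),float); w-=w.min()*.9; q=plane(c,p,z)[:,:2]; mu=np.average(q,axis=0,weights=w)
    d=np.linalg.svd((q-mu)*np.sqrt(w)[:,None],full_matrices=0)[2][0]; print(name,len(p),(mu*1000).round(1),np.degrees(np.arctan2(d[1],d[0])).round(1))
V,U=np.indices(R.shape)
ang((abs(U-298.5)<7)&(abs(V-220)<8)&(im.min(2)>85)&(np.hypot(U-295,V-218)<8.2),.134,'dial pointer')
ang((abs(U-221)<6)&(abs(V-200)<6)&(im.min(2)>70)&(B>90),.156,'filter line')
f=lambda u,v,x0,y0:(x0+u/8-.5,y0+v/8-.5)
print('dial ctr at .134 -> crop pts', plane(c,[f(212,172,270,195),f(260,240,270,195)],.134)[:,:2])
q=plane(c,[f(150+0,0,0,0)],.1)
# filter line and bar edges
q=plane(c,[f(597-400,152,195,185),f(625-400,97,195,185),f(555-400,252,195,185),f(640-400,105,195,185),f(522-400,235,195,185)],.156)[:,:2];print(q)
print(np.degrees(np.arctan2(*(q[1]-q[0])[::-1])),np.degrees(np.arctan2(*(q[3]-q[2])[::-1])))
```

```text
dial pointer 33 [488.4 -65.8] -150.1
filter line 31 [541.4  96.9] 142.1
dial ctr at .134 -> crop pts [[ 0.49758464 -0.0609474 ]
 [ 0.47827419 -0.07198553]]
[[0.53331624 0.1007917 ]
 [0.54750493 0.09254248]
 [0.50760123 0.11332268]
 [0.54505308 0.08871882]
 [0.51274033 0.12170084]]
-30.173438931961662 -33.302773824669245
```

```bash
cat > go.py <<'E'
import sys; from h import *
from scipy.spatial.transform import Rotation as Ro
def go(x,y,z,yaw):  # mm, deg
    s=status.read_state(); R=Ro.from_quat(s['eef_rot'])
    T=Ro.from_euler('z',yaw,degrees=True)*Ro.from_quat([1,0,0,0])
    print('turn',(R.inv()*T).as_rotvec().round(4),'shift',R.inv().apply(np.array([x,y,z])-np.array(s['ee_pos'])*1000).round(1))
def st():
    s=status.read_state();t=Ro.from_quat(s['eef_rot']).as_matrix()
    print('t',s['time'],'pos',(np.array(s['ee_pos'])*1000).round(1),'yaw',np.degrees(np.arctan2(t[1,0],t[0,0])).round(1),'j',np.round(s['joint_positions'],2),'F',np.round(s['ft_force'],1),'M',np.round(s['torque'],2),'w',round(s['width'],4),'g',round(s['grip_force'],1))
if __name__=='__main__':
    st()
    if len(sys.argv)>1: go(*map(float,sys.argv[1:5]))
E
python3 go.py 495.2 -61.2 220 30
```

```text
t 0.1 pos [ 283.3 -556.7  186.4] yaw 27.0 j [ 1.08  0.33 -0.06  1.46  0.02  1.35 -0.09] F [-0.1 -0.1  0.7] M [-0.   -0.03  0.01] w 0.087 g 0.0
turn [-0.0012  0.     -0.0528] shift [ 413.6 -345.5  -33.2]
```

Emit:
jog_arm([
  [0,0,-0.05,35,-30,-33,1],
  [0,0,-0.05,70,-60,-33,1],
  [0,0,-0.05,105,-88,-33,1],
  [0,0,-0.05,140,-117,-33,1],
  [0,0,-0.05,175,-146,-33,1],
  [0,0,-0.05,210,-175,-33,1],
  [0,0,-0.05,245,-205,-33,1],
  [0,0,-0.05,280,-234,-33,1],
  [0,0,-0.05,315,-263,-33,1],
  [0,0,-0.05,350,-292,-33,1],
  [0,0,-0.05,385,-321,-33,1],
  [0,0,-0.05,413.5,-345.5,-33,1],
])

```text
time: 1.3
ee_pos: [0.4957, -0.0589, 0.22]
eef_rot: [0.966, 0.258, 0.0, -0.0]
ft_force: [0.2, -0.5, -0.2]
width: 0.0871
grip_force: 0.0
```

Emit:
jog_arm([
  [0,0,0,0,0,0,1],
  [0,0,0,0,0,0,1],
  [0,0,0,0,0,0,1],
  [0,0,0,0,0,0,1],
])

```text
time: 1.7
ee_pos: [0.4949, -0.063, 0.2199]
eef_rot: [0.967, 0.256, -0.0, 0.0]
ft_force: [0.5, 0.2, -0.6]
width: 0.0868
grip_force: 0.0
```

```bash
python3 go.py 495.2 -61.2 112 30
```

```text
t 1.7 pos [494.9 -63.  219.9] yaw 29.7 j [ 0.54  0.07 -0.52  1.71  0.04  1.37 -1.04] F [ 0.5  0.2 -0.6] M [-0.03  0.03 -0.03] w 0.0868 g 0.0
turn [ 0.0002  0.0004 -0.0051] shift [  1.2  -1.4 107.9]
```

Emit:
jog_arm([
  [0,0,0,1,-1.4,30,1],
  [0,0,0,1,-1.4,60,1],
  [0,0,0,1,-1.4,85,1],
  [0,0,0,1,-1.4,100,1],
  [0,0,0,1,-1.4,108,0.3],
  [0,0,0,1,-1.4,108,-0.3],
  [0,0,0,1,-1.4,108,-0.5],
  [0,0,0,1,-1.4,108,-0.5],
], squeeze=10)

```text
time: 2.5
ee_pos: [0.4961, -0.0601, 0.1131]
eef_rot: [0.966, 0.257, 0.001, 0.0]
ft_force: [0.1, -0.8, 1.0]
width: 0.0624
grip_force: 0.0
```

```bash
python3 go.py 495.2 -61.2 112 30; python3 -c "
from h import *
snap('side');c=snap('top');t=c['image'][:,:,::-1];s=dict(np.load('/tmp/side.npz'))['image'][:,:,::-1]
cv2.imwrite('pics/d2.png',np.hstack([cv2.resize(t[185:255,260:330],(400,400),interpolation=2),cv2.resize(s[140:240,250:350],(400,400),interpolation=2)]))"
```

```text
t 2.5 pos [496.1 -60.1 113.1] yaw 29.8 j [ 0.52  0.15 -0.53  1.86  0.08  1.15 -1.09] F [ 0.1 -0.8  1. ] M [-0.01  0.02 -0.06] w 0.0624 g 0.0
turn [ 0.0012 -0.0012 -0.0031] shift [-1.4  0.5  1. ]
```

View pics/d2.png

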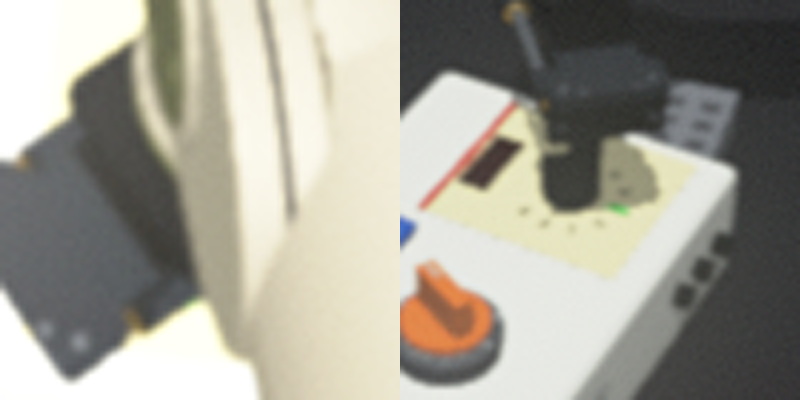

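The gripper is over the dial (right half, about (570,190)), and the arm occludes the top view. I'll close until the fingers touch, with a light squeeze.

Emit:
jog_arm([
  [0,0,0,0,0,0,-1],
  [0,0,0,0,0,0,-1],
  [0,0,0,0,0,0,-1],
  [0,0,0,0,0,0,-1],
  [0,0,0,0,0,0,-1],
  [0,0,0,0,0,0,-1],
  [0,0,0,0,0,0,-1],
  [0,0,0,0,0,0,-1],
], squeeze=10)

```text
time: 3.4
ee_pos: [0.4955, -0.0598, 0.112]
eef_rot: [0.966, 0.257, 0.0, 0.0]
ft_force: [0.1, 0.2, 0.8]
width: 0.0013
grip_force: 0.0
```

```bash
python3 go.py 495.2 -61.2 112 -11.5
```

```text
t 3.4 pos [495.5 -59.8 112. ] yaw 29.8 j [ 0.52  0.15 -0.53  1.86  0.08  1.15 -1.09] F [0.1 0.2 0.8] M [-0.05  0.02 -0.05] w 0.0013 g 0.0
turn [ 1.000e-04 -0.000e+00  7.215e-01] shift [-0.9  1.   0. ]
```

```bash
python3 -c "
from h import *
s=snap('side')['image'][:,:,::-1]
cv2.imwrite('pics/d3.png',cv2.resize(s[130:240,230:360],(780,600),interpolation=2)[:, :])"
```

```text
(no output)
```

View pics/d3.png

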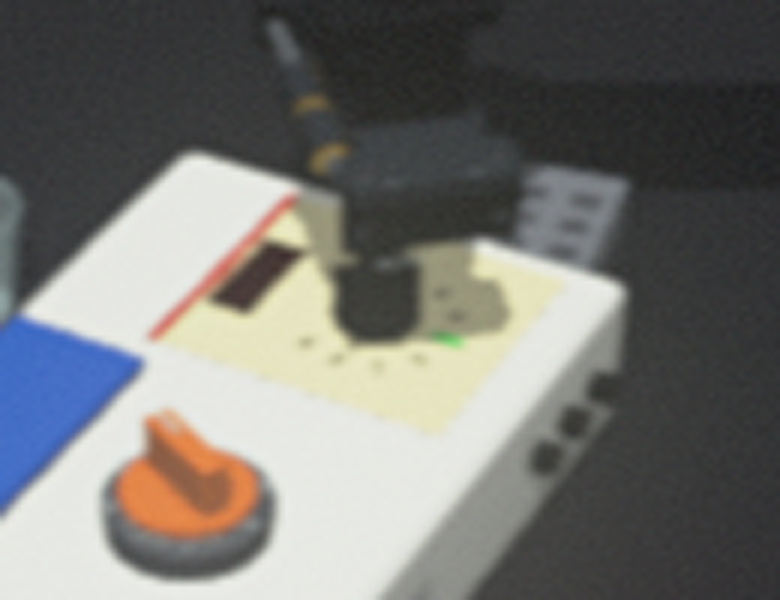

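The dial body is at (375,300), with the gripper directly above and shut on nothing. I'll check the heights with the depth map.

Run:
```python
from h import *
c=dict(np.load('/tmp/side.npz'));P=cloud(c)*1000
np.set_printoptions(linewidth=220,suppress=True)
for u in (285,292,296): 
    print(u); print(np.c_[np.arange(160,190,2),P[160:190:2,u].round(0),c['image'][160:190:2,u]])
```

```text
285
[[ 160.  493.   20.  257.   87.   90.   87.]
 [ 162.  493.   19.  250.   69.   70.   67.]
 [ 164.  498.    1.  230.   67.   69.   67.]
 [ 166.  542. -152.   99.  134.  137.  129.]
 [ 168.  539. -142.  100.  146.  144.  124.]
 [ 170.  536. -131.  102.  145.  143.  117.]
 [ 172.  534. -125.  100.  148.  145.  120.]
 [ 174.  532. -119.   97.  147.  145.  119.]
 [ 176.  529. -107.  100.  150.  147.  120.]
 [ 178.  526.  -99.  100.  130.  128.  106.]
 [ 180.  511.  -48.  136.  109.  107.   91.]
 [ 182.  512.  -51.  126.  151.  149.  120.]
 [ 184.  511.  -47.  123.  162.  160.  131.]
 [ 186.  511.  -48.  115.  144.  144.  118.]
 [ 188.  512.  -50.  106.  166.  164.  134.]]
292
[[160. 476.  17. 259.  67.  70.  71.]
 [162. 474.  23. 257.  70.  73.  74.]
 [164. 471.  33. 259.  65.  67.  68.]
 [166. 472.  32. 252.  60.  61.  59.]
 [168. 471.  35. 249.  54.  55.  54.]
 [170. 471.  33. 241.  59.  58.  55.]
 [172. 473.  25. 228.  58.  58.  55.]
 [174. 472.  28. 225.  57.  57.  54.]
 [176. 493. -52. 152.  58.  59.  56.]
 [178. 496. -62. 136.  74.  75.  72.]
 [180. 495. -60. 131.  60.  60.  55.]
 [182. 494. -54. 129.  60.  59.  55.]
 [184. 494. -57. 119.  61.  61.  57.]
 [186. 495. -60. 110.  62.  62.  56.]
 [188. 225. 946. 988.  68.  69.  64.]]
296
[[160. 467.  13. 258.  65.  68.  69.]
 [162. 465.  21. 258.  69.  72.  73.]
 [164. 462.  30. 259.  66.  71.  69.]
 [166. 462.  31. 254.  58.  57.  57.]
 [168. 462.  29. 247.  53.  56.  50.]
 [170. 463.  24. 237.  52.  53.  49.]
 [172. 463.  23. 229.  59.  60.  57.]
 [174. 464.  22. 222.  55.  57.  54.]
 [176. 483. -55. 152.  75.  75.  69.]
 [178. 486. -65. 136.  80.  83.  79.]
 [180. 486. -66. 128.  58.  60.  55.]
 [182. 484. -62. 125.  60.  63.  57.]
 [184. 484. -63. 117.  60.  62.  57.]
 [186. 485. -64. 109.  62.  63.  58.]
 [188. 482. -57. 108.  65.  64.  61.]]
```

Run:
```python
from h import *
from go import *
st()
c=dict(np.load('/tmp/side.npz'));P=cloud(c)*1000
s=status.read_state();Q=Ro.from_quat(s['eef_rot']).inv().apply(P.reshape(-1,3)-np.array(s['ee_pos'])*1000).reshape(P.shape)
np.set_printoptions(linewidth=220,suppress=True)
for v in range(166,192,2):
    print(v,' '.join('%4d,%4d,%4d'%tuple(Q[v,u]) for u in range(284,304,2)))
```

```text
t 3.45 pos [495.5 -59.8 112. ] yaw 29.8 j [ 0.52  0.15 -0.53  1.86  0.08  1.15 -1.09] F [ 0.1 -0.1  0.1] M [-0.02 -0.01 -0.03] w 0.0003 g 0.0
166   -2, 102,  11   38, -86,-139   35, -95,-145   29, -89,-139   24, -91,-140   21, -95,-142   16, -95,-141   11, -95,-141    5, -93,-139    1, -94,-139
168    0,  94,  12   38, -85,-131   35, -93,-137   30, -92,-135   25, -94,-136   20, -94,-135   15, -93,-134   10, -93,-133    5, -94,-133    0, -92,-131
170    1,  85,  12   38, -86,-126   34, -92,-130   28, -88,-126   24, -92,-128   18, -86,-123   13, -89,-124    8, -87,-122    2, -84,-119   -2, -83,-117
172    4,  74,  11   37, -84,-119   33, -87,-120   28, -88,-119   22, -84,-116   17, -85,-115   13, -87,-117    8, -88,-117    2, -86,-114   -2, -85,-112
174    6,  65,  10   38, -86,-113   32, -83,-110   28, -86,-112   23, -87,-112   17, -85,-109   12, -86,-110    7, -84,-107    3, -88,-109   -1, -87,-108
176    8,  57,  11    2,  57,  12   33, -87,-108   28, -87,-106    2,  -8, -39   -4,  -5, -36   -8, -10, -39  -32,  54,  15  -36,  48,  11  -41,  47,  12
178    9,  52,  14   13,  10, -20 
[... 344 characters left out ...]
 -5, -16   -4,  -4, -14  -10,  -3, -12  -17,  -1,  -9  -29,  21,  10  -33,  16,   7
184   15,  24,  12   17,  -3, -11   12,  -9, -14    5,  -3,  -9    0,  -3,  -7   -4,  -5,  -8  -11,  -2,  -4  -16,  -3,  -5  -27,  12,  10  -32,  13,  11
186   17,  15,  11   17,  -7,  -7   12,  -7,  -6    5,  -2,   0    0,   0,   1   -5,  -5,  -1  -11,  -1,   3  -16,  -4,   1  -25,   8,  13  -30,   2,  10
188   20,   5,  10   16,  -2,   4   11,  -6,   1    6,  -8,   1  266,-1006,-875   -4,  -7,   3   -9,  -8,   4  -14, -13,   0  -22,  -3,  10  -27,  -7,   8
190   22,  -3,   9   18,  -9,   5   12, -11,   5    7, -11,   5    2, -13,   5   -2, -15,   4   -8, -15,   4  -14, -15,   6  -21, -10,  11  -26, -12,  10
```

The cloud shows the bar's front face centred under the tool with its top at z≈133. The shut fingers end above it, so the true fingertips are higher than the reported TCP. I'll raise the arm and measure that offset.

Emit:
jog_arm([
  [0,0,0,0,0,-40,-1],
  [0,0,0,0,0,-80,-1],
  [0,0,0,0,0,-80,-1],
  [0,0,0,0,0,-80,-1],
])

```text
time: 3.85
ee_pos: [0.496, -0.0599, 0.1927]
eef_rot: [0.966, 0.257, 0.001, 0.001]
ft_force: [-0.5, 0.1, -0.7]
width: 0.0007
grip_force: 0.0
```

```bash
cat > f.py <<'E'
from go import *
st()
for n in('side','top'):
    c=snap(n);P=cloud(c)*1000
    s=status.read_state();Q=Ro.from_quat(s['eef_rot']).inv().apply(P.reshape(-1,3)-np.array(s['ee_pos'])*1000)
    q=Q[(abs(Q[:,0])<30)&(abs(Q[:,1])<70)&(Q[:,2]>-100)&(Q[:,2]<30)&(P.reshape(-1,3)[:,2]>140)]
    print(n,len(q))
    for z in range(-100,30,5):
        k=q[(q[:,2]>=z)&(q[:,2]<z+5)]
        if len(k): print(z,len(k),'x',k[:,0].min().round(),k[:,0].max().round(),'y',k[:,1].min().round(),np.median(k[:,1]).round(),k[:,1].max().round())
E
python3 f.py; python3 -c "
from h import *
s=dict(np.load('/tmp/side.npz'))['image'][:,:,::-1]
cv2.imwrite('pics/d4.png',cv2.resize(s[90:240,230:400],(680,600),interpolation=2))"
```

```text
t 3.85 pos [496.  -59.9 192.7] yaw 29.8 j [ 0.53  0.08 -0.53  1.75  0.04  1.31 -1.05] F [-0.5  0.1 -0.7] M [-0.    0.02  0.01] w 0.0007 g 0.0
side 33
-55 1 x 0.0 0.0 y -12.0 -12.0 -12.0
-50 10 x -8.0 12.0 y -12.0 -9.0 -6.0
-45 12 x -9.0 12.0 y -12.0 -9.0 -7.0
-40 10 x -8.0 12.0 y -11.0 -8.0 -6.0
top 0
```

View pics/d4.png

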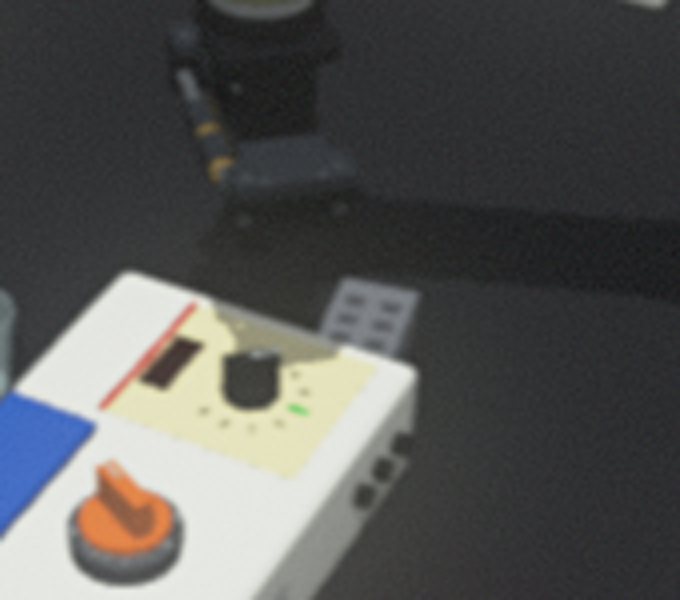

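Picture d4: dial at (250,380), fingers hanging dark above it. The depth shows the real fingertips about 36 mm behind the reported TCP, so I'll use that offset. Refining it:

```bash
python3 - <<'E'
from go import *
c=dict(np.load('/tmp/side.npz'));P=cloud(c)*1000
s=status.read_state();Q=Ro.from_quat(s['eef_rot']).inv().apply(P.reshape(-1,3)-np.array(s['ee_pos'])*1000).reshape(P.shape)
m=(abs(Q[...,0])<30)&(abs(Q[...,1])<25)&(Q[...,2]>-100)&(Q[...,2]<-20)
for u in np.unique(np.nonzero(m)[1]):
    v=np.nonzero(m[:,u])[0]; print(u,v.min(),v.max(),Q[v.max(),u].round(1),'next',Q[v.max()+1,u].round(0), 'front-y',np.median(Q[v,u,1]).round(1))
E
python3 go.py 495.2 -61.2 78 30
```

```text
289 150 153 [ 12.3  -7.3 -37.4] next [-62. 285. 189.] front-y -7.2
290 150 153 [ 10.4 -10.5 -39.4] next [-66. 286. 190.] front-y -7.2
291 150 152 [  7.7  -9.8 -41.7] next [-70. 292. 191.] front-y -8.7
292 150 152 [  5.7 -12.2 -43. ] next [-73. 288. 189.] front-y -7.9
293 150 152 [  1.7  -7.2 -38.9] next [-76. 288. 189.] front-y -7.3
294 149 152 [ -0.3  -9.6 -40.3] next [-80. 290. 191.] front-y -10.1
295 149 152 [ -3.3  -8.4 -38.9] next [-83. 289. 191.] front-y -9.0
296 149 152 [ -6.2  -7.5 -37.8] next [-86. 286. 189.] front-y -7.9
297 149 152 [ -8.1 -10.  -39.3] next [-90. 290. 192.] front-y -9.9
t 3.95 pos [494.9 -59.9 191.1] yaw 29.8 j [ 0.53  0.09 -0.53  1.76  0.04  1.31 -1.05] F [-0.6  0.7 -0.1] M [0.01 0.   0.02] w 0.0004 g 0.0
turn [-0.0007  0.0011 -0.0029] shift [ -0.3   1.4 113.1]
```

Emit:
jog_arm([
  [0,0,0,0,1,0,0.2],
  [0,0,0,0,1,0,0.2],
  [0,0,0,0,1,0,0.2],
  [0,0,0,0,1,25,0.2],
  [0,0,0,0,1,50,0.2],
  [0,0,0,0,1,75,0.2],
  [0,0,0,0,1,90,0.2],
  [0,0,0,0,1,100,0.2],
  [0,0,0,0,1,106,0.2],
  [0,0,0,0,1,110,0.2],
  [0,0,0,0,1,112,0.2],
  [0,0,0,0,1,112,0.2],
])

```text
time: 5.15
ee_pos: [0.4962, -0.0607, 0.0803]
eef_rot: [0.966, 0.257, 0.0, 0.0]
ft_force: [0.1, 0.3, 0.2]
width: 0.0521
grip_force: 0.0
```

Emit:
jog_arm([
  [0,0,0,0,0,0,-1],
  [0,0,0,0,0,0,-1],
  [0,0,0,0,0,0,-1],
  [0,0,0,0,0,0,-1],
  [0,0,0,0,0,0,-1],
  [0,0,0,0,0,0,-1],
  [0,0,0,0,0,0,-1],
], squeeze=10)

```text
time: 5.85
ee_pos: [0.4968, -0.0622, 0.0803]
eef_rot: [0.966, 0.257, 0.001, 0.001]
ft_force: [4.4, -4.2, -4.3]
width: 0.0117
grip_force: 10.0
```

```bash
python3 go.py 495.2 -61.2 78 -11.5
```

```text
t 5.85 pos [496.8 -62.2  80.3] yaw 29.8 j [ 0.52  0.19 -0.53  1.89  0.11  1.08 -1.11] F [ 4.4 -4.2 -4.3] M [-1.02 -0.91  0.06] w 0.0117 g 10.0
turn [ 0.0019 -0.0017  0.7205] shift [-1.  -1.7  2.2]
```

Emit:
jog_arm([
  [0,0,0.0,0,0.8,0,-1],
  [0,0,0.1,0,0.8,0,-1],
  [0,0,0.2,0,0.8,0,-1],
  [0,0,0.3,0,0.8,0,-1],
  [0,0,0.4,0,0.8,0,-1],
  [0,0,0.5,0,0.8,0,-1],
  [0,0,0.6,0,0.8,0,-1],
  [0,0,0.68,0,0.8,0,-1],
  [0,0,0.72,0,0.8,0,-1],
  [0,0,0.725,0,0.8,0,-1],
  [0,0,0.725,0,0.8,0,-1],
  [0,0,0.725,0,0.8,0,-1],
])

```text
time: 7.05
ee_pos: [0.4969, -0.063, 0.0802]
eef_rot: [0.995, -0.103, 0.001, 0.001]
ft_force: [2.7, -6.4, -2.1]
width: 0.0118
grip_force: 10.0
```

```bash
python3 go.py 495.2 -61.2 78 -11.5
```

```text
t 7.05 pos [496.9 -63.   80.2] yaw -11.8 j [ 0.45  0.18 -0.46  1.9   0.09  1.08 -1.82] F [ 2.7 -6.4 -2.1] M [-1.27 -0.69  0.01] w 0.0118 g 10.0
turn [ 0.0013 -0.0016 -0.0047] shift [-2.1 -1.4  2.2]
```

Emit:
jog_arm([
  [0,0,0,0,0,0,0.2],
  [0,0,0,0,0,0,0.2],
  [0,0,0,0,0,0,0.2],
  [0,0,0,0,0,0,0.2],
  [0,0,0,0,0,-30,0.2],
  [0,0,0,0,0,-70,0.2],
  [0,0,0,0,0,-100,0.2],
  [0,0,0,0,0,-100,0.2],
])

```text
time: 7.85
ee_pos: [0.4987, -0.0613, 0.1843]
eef_rot: [0.995, -0.102, 0.003, 0.0]
ft_force: [0.7, -0.6, -1.9]
width: 0.0523
grip_force: 0.0
```

```bash
python3 go.py 529.5 105 180 -34
```

```text
t 7.85 pos [498.7 -61.3 184.3] yaw -11.7 j [ 0.47  0.09 -0.46  1.77  0.04  1.29 -1.77] F [ 0.7 -0.6 -1.9] M [ 0.07  0.05 -0.01] w 0.0523 g 0.0
turn [-0.0015 -0.0067  0.3894] shift [  -3.6 -169.1    4.3]
```

Emit:
jog_arm([
  [0,0,0.1,-1,-40,0,0.2],
  [0,0,0.2,-2,-80,0,0.2],
  [0,0,0.3,-3,-120,0,0.2],
  [0,0,0.39,-3.6,-155,0,0.2],
  [0,0,0.39,-3.6,-169,0,0.2],
  [0,0,0.39,-3.6,-169,0,0.2],
  [0,0,0.39,-3.6,-169,0,0.2],
  [0,0,0.39,-3.6,-169,0,0.2],
  [0,0,0.39,-3.6,-169,0,0.2],
])

```text
time: 8.75
ee_pos: [0.5272, 0.1032, 0.18]
eef_rot: [0.956, -0.294, 0.0, 0.0]
ft_force: [-0.5, -1.1, -0.3]
width: 0.0522
grip_force: 0.0
```

```bash
python3 go.py 529.5 105 95 -34; python3 -c "
from h import *
s=snap('side')['image'][:,:,::-1];t=snap('top')['image'][:,:,::-1]
cv2.imwrite('pics/d5.png',np.hstack([cv2.resize(t[190:250,260:320],(400,400),interpolation=2),cv2.resize(s[160:220,260:320],(400,400),interpolation=2)]))"
```

```text
t 8.75 pos [527.2 103.2 180. ] yaw -34.2 j [ 0.23  0.19 -0.57  1.68  0.1   1.3  -2.53] F [-0.5 -1.1 -0.3] M [0.1  0.05 0.02] w 0.0522 g 0.0
turn [ 0.0005 -0.0004 -0.0027] shift [ 0.8 -2.8 85. ]
```

View pics/d5.png

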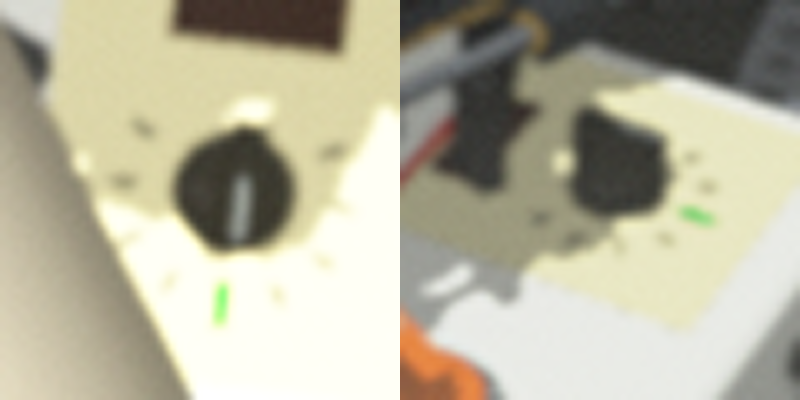

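Run:
```python
from m import *
c=dict(np.load('/tmp/top.npz'));im=c['image'].astype(int);R,G,B=im[...,0],im[...,1],im[...,2]
k=60/400
f=lambda u,v:(260+u*k-.5,190+v*k-.5)
a=plane(c,[f(244,178),f(237,240)],.134)[:,:2]; g=plane(c,[f(223,285),f(219,325)],.1)[:,:2]
A=lambda d:np.degrees(np.arctan2(d[1],d[0]))
print(a,g,A(a[1]-a[0]),A(g[1]-g[0]))
for ctr in ([.4955,-.0613],[.4968,-.062]): print(A(a.mean(0)-ctr),A(g.mean(0)-ctr))
V,U=np.indices(R.shape);n=(abs(U-296)<6)&(abs(V-221.5)<6.5)&(im.min(2)>85)&(B>R*.98)
q=plane(c,pts(n),.134)[:,:2];mu=q.mean(0);d=np.linalg.svd(q-mu,full_matrices=0)[2][0];print(n.sum(),mu,A(d))
```

```text
[[ 0.49713542 -0.06111948]
 [ 0.47729354 -0.05688524]] [[ 0.46659561 -0.05487   ]
 [ 0.45344554 -0.05225655]] 167.95381169035693 168.75948088854932
164.50088792030368 167.69851897386437
162.63418766109737 167.0805911047996
2 [ 0.49003456 -0.06019759] 174.33065277896887
```

The dial pointer reads 168.0° against the green mark's 168.8°, so the dial is done. Now the filter.

Emit:
jog_arm([
  [0,0,0,0.8,-2.5,25,0.2],
  [0,0,0,0.8,-2.5,50,0.2],
  [0,0,0,0.8,-2.5,68,0.2],
  [0,0,0,0.8,-2.5,78,0.2],
  [0,0,0,0.8,-2.5,83,0.2],
  [0,0,0,0.8,-2.5,85,0.2],
  [0,0,0,0.8,-2.5,85,0.2],
])

```text
time: 9.55
ee_pos: [0.5296, 0.1065, 0.0956]
eef_rot: [0.956, -0.293, 0.0, -0.0]
ft_force: [-0.5, -0.1, 0.9]
width: 0.0522
grip_force: 0.0
```

```bash
python3 go.py 529.5 105 95 -34
```

```text
t 9.55 pos [529.6 106.5  95.6] yaw -34.0 j [ 0.19  0.26 -0.54  1.78  0.15  1.14 -2.56] F [-0.5 -0.1  0.9] M [ 0.1  -0.   -0.01] w 0.0522 g 0.0
turn [-0.0005 -0.0007 -0.0009] shift [0.8 1.3 0.6]
```

Emit:
jog_arm([
  [0,0,0,0,0,0,-1],
  [0,0,0,0,0,0,-1],
  [0,0,0,0,0,0,-1],
  [0,0,0,0,0,0,-1],
  [0,0,0,0,0,0,-1],
  [0,0,0,0,0,0,-1],
  [0,0,0,0,0,0,-1],
], squeeze=20)

```text
time: 10.25
ee_pos: [0.5292, 0.1063, 0.0951]
eef_rot: [0.956, -0.293, 0.0, 0.0]
ft_force: [-1.0, -1.5, 1.1]
width: 0.0135
grip_force: 19.8
```

```bash
python3 go.py 529.5 105 95 -34
```

```text
t 10.25 pos [529.2 106.3  95.1] yaw -34.1 j [ 0.19  0.26 -0.54  1.78  0.15  1.14 -2.56] F [-1.  -1.5  1.1] M [-0.13  0.17 -0.02] w 0.0135 g 19.8
turn [ 0.0002 -0.0001 -0.0009] shift [1.  0.9 0.1]
```

Emit:
jog_arm([
  [0,0,-0.06,0,0,0,-1],
  [0,0,-0.12,0,0,0,-1],
  [0,0,-0.18,0,0,0,-1],
  [0,0,-0.24,0,0,0,-1],
  [0,0,-0.3,0,0,0,-1],
  [0,0,-0.36,0,0,0,-1],
  [0,0,-0.42,0,0,0,-1],
  [0,0,-0.48,0,0,0,-1],
  [0,0,-0.54,0,0,0,-1],
  [0,0,-0.6,0,0,0,-1],
  [0,0,-0.6,0,0,0,-1],
])

```text
time: 11.35
ee_pos: [0.5293, 0.1055, 0.0951]
eef_rot: [1.0, 0.003, -0.0, 0.001]
ft_force: [-0.7, -3.4, 2.0]
width: 0.0138
grip_force: 19.8
```

```bash
python3 go.py 529.5 105 95 0
```

```text
t 11.35 pos [529.3 105.5  95.1] yaw 0.3 j [ 0.26  0.28 -0.62  1.78  0.18  1.14 -1.98] F [-0.7 -3.4  2. ] M [-0.85  0.2  -0.04] w 0.0138 g 19.8
turn [0.001  0.     0.0058] shift [0.2 0.5 0.1]
```

Emit:
jog_arm([
  [0,0,-0.04,0,0,0,-1],
  [0,0,-0.08,0,0,0,-1],
  [0,0,-0.12,0,0,0,-1],
  [0,0,-0.15,0,0,0,-1],
])

```text
time: 11.75
ee_pos: [0.5296, 0.105, 0.0952]
eef_rot: [0.997, 0.077, 0.0, 0.001]
ft_force: [-0.5, -7.3, 2.6]
width: 0.0136
grip_force: 19.9
```

```bash
python3 go.py
```

```text
t 11.75 pos [529.6 105.   95.2] yaw 8.8 j [ 0.27  0.28 -0.64  1.77  0.18  1.14 -1.84] F [-0.5 -7.3  2.6] M [-1.53 -0.12 -0.17] w 0.0136 g 19.9
```

Emit:
jog_arm([
  [0,0,-0.04,0,0,0,-1],
  [0,0,-0.08,0,0,0,-1],
  [0,0,-0.1,0,0,0,-1],
])

```text
time: 12.05
ee_pos: [0.53, 0.1042, 0.0953]
eef_rot: [0.992, 0.126, 0.0, 0.001]
ft_force: [1.1, -7.3, 2.1]
width: 0.0145
grip_force: 20.8
```

```bash
python3 go.py
```

```text
t 12.05 pos [530.  104.2  95.3] yaw 14.5 j [ 0.29  0.28 -0.65  1.77  0.19  1.15 -1.74] F [ 1.1 -7.3  2.1] M [-1.85 -0.31 -0.53] w 0.0145 g 20.8
```

Emit:
jog_arm([
  [0,0,-0.03,0,0,0,-1],
  [0,0,-0.06,0,0,0,-1],
  [0,0,-0.06,0,0,0,-1],
])

```text
time: 12.35
ee_pos: [0.5297, 0.1041, 0.0952]
eef_rot: [0.988, 0.155, -0.0, 0.001]
ft_force: [-0.8, -8.4, 4.1]
width: 0.0156
grip_force: 21.6
```

```bash
python3 go.py 529.5 105 95 14
```

```text
t 12.35 pos [529.7 104.1  95.2] yaw 17.9 j [ 0.29  0.29 -0.66  1.77  0.19  1.15 -1.69] F [-0.8 -8.4  4.1] M [-1.84  0.11 -0.54] w 0.0156 g 21.6
turn [0.0024 0.0004 0.0678] shift [ 0.1 -0.9  0.2]
```

The moment saturates at 0.54 N·m and the pads begin to pry open, so the filter is on its stop. I'll ease off the twist.

Emit:
jog_arm([
  [0,0,0.04,0,0.5,0,-1],
  [0,0,0.08,0,1,0,-1],
  [0,0,0.1,0,1.3,0,-1],
  [0,0,0.1,0,1.3,0,-1],
])

```text
time: 12.75
ee_pos: [0.5299, 0.1041, 0.0952]
eef_rot: [0.994, 0.106, 0.0, 0.001]
ft_force: [0.4, -5.1, 3.0]
width: 0.014
grip_force: 19.7
```

```bash
python3 go.py 529.5 105 95 14
```

```text
t 12.75 pos [529.9 104.1  95.2] yaw 12.2 j [ 0.28  0.28 -0.64  1.77  0.19  1.15 -1.78] F [ 0.4 -5.1  3. ] M [-1.26  0.05 -0.13] w 0.014 g 19.7
turn [ 0.0014 -0.0001 -0.0315] shift [-0.2 -1.   0.2]
```

Emit:
jog_arm([
  [0,0,0,0,1,0,-1],
  [0,0,0,0,1.5,-1,-1],
  [0,0,0,0,1.5,-2,-1],
  [0,0,0,0,1.5,-3,-1],
  [0,0,0,0,1.5,-3,-1],
])

```text
time: 13.25
ee_pos: [0.5295, 0.1039, 0.0977]
eef_rot: [0.994, 0.108, -0.0, -0.0]
ft_force: [-0.6, -0.9, -5.7]
width: 0.0139
grip_force: 19.7
```

```bash
python3 go.py 529.5 105 95 14
```

```text
t 13.25 pos [529.5 103.9  97.7] yaw 12.4 j [ 0.28  0.28 -0.65  1.77  0.18  1.15 -1.77] F [-0.6 -0.9 -5.7] M [-0.23 -0.09 -0.11] w 0.0139 g 19.7
turn [-0.0002  0.0008 -0.0284] shift [ 0.2 -1.1  2.7]
```

Emit:
jog_arm([
  [0,0,0,0,0,-0.7,-1],
  [0,0,0,0,0,-1.5,-1],
  [0,0,0,0,0,-1.5,-1],
])

```text
time: 13.55
ee_pos: [0.5296, 0.1039, 0.0995]
eef_rot: [0.994, 0.108, -0.0, -0.0]
ft_force: [-1.4, -0.4, -6.1]
width: 0.0143
grip_force: 19.7
```

```bash
python3 go.py 529.5 105 95 14
```

```text
t 13.55 pos [529.6 103.9  99.5] yaw 12.4 j [ 0.28  0.28 -0.65  1.77  0.18  1.15 -1.77] F [-1.4 -0.4 -6.1] M [-0.16  0.2  -0.11] w 0.0143 g 19.7
turn [-0.0001  0.0006 -0.0284] shift [ 0.2 -1.1  4.5]
```

Emit:
jog_arm([
  [0,0,0.02,0,0,0,-1],
  [0,0,0.02,0,0,-1,-1],
  [0,0,0.02,0,0,-2,-1],
  [0,0,0.02,0,0,-3,-1],
  [0,0,0.02,0,0,-3,-1],
])

```text
time: 14.05
ee_pos: [0.5299, 0.1039, 0.1027]
eef_rot: [0.995, 0.098, 0.0, 0.0]
ft_force: [-1.4, 0.2, -2.7]
width: 0.0136
grip_force: 19.8
```

```bash
python3 go.py 529.5 105 95 14
```

```text
t 14.05 pos [529.9 103.9 102.7] yaw 11.2 j [ 0.28  0.28 -0.64  1.77  0.18  1.16 -1.79] F [-1.4  0.2 -2.7] M [-0.03  0.32 -0.04] w 0.0136 g 19.8
turn [ 0.     -0.0002 -0.0484] shift [-0.2 -1.2  7.7]
```

Emit:
jog_arm([
  [0,0,0,0,0,-3,-1],
  [0,0,0,0,0,-7,-1],
  [0,0,0,0,0,-12,-1],
  [0,0,0,0,0,-18,-1],
  [0,0,0,0,0,-25,-1],
  [0,0,0,0,0,-40,-1],
  [0,0,0,0,0,-60,-1],
  [0,0,0,0,0,-75,-1],
  [0,0,0,0,0,-75,-1],
])

```text
time: 14.95
ee_pos: [0.5314, 0.1042, 0.1804]
eef_rot: [0.995, 0.098, 0.002, 0.0]
ft_force: [0.3, 0.4, -0.9]
width: 0.0137
grip_force: 19.8
```

```bash
python3 go.py 555.5 283 175 78.5;  python3 -c "
from h import *
s=snap('side')['image'][:,:,::-1]
cv2.imwrite('pics/d6.png',cv2.resize(s[100:350,150:400],(600,600),interpolation=2))"
```

```text
t 14.95 pos [531.4 104.2 180.4] yaw 11.2 j [ 0.3   0.21 -0.65  1.67  0.13  1.31 -1.75] F [ 0.3  0.4 -0.9] M [ 0.02  0.   -0.02] w 0.0137 g 19.8
turn [ 0.003  -0.0036 -1.1743] shift [  58.4 -170.7    5.6]
```

View pics/d6.png

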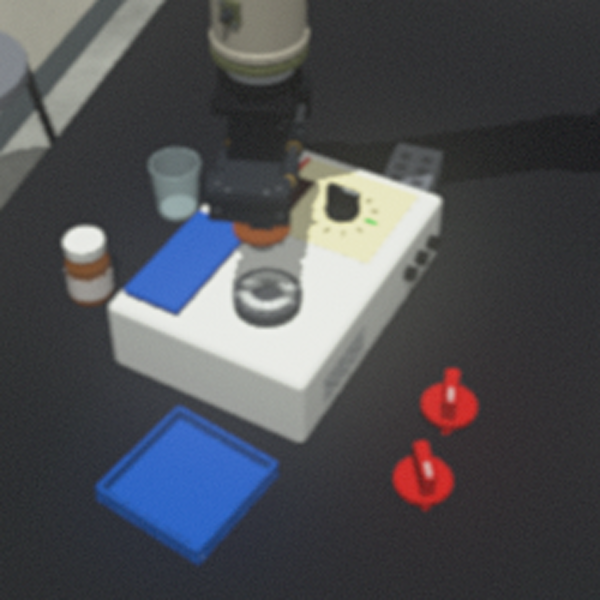

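The filter is out (orange at (262,228)) and the port at (267,290) is empty. I'll carry it to the tray.

Emit:
jog_arm([
  [0,0,-0.1,5,-15,0,-1],
  [0,0,-0.2,11,-32,0,-1],
  [0,0,-0.3,17,-50,0,-1],
  [0,0,-0.4,23,-68,0,-1],
  [0,0,-0.5,29,-86,0,-1],
  [0,0,-0.6,35,-104,0,-1],
  [0,0,-0.7,41,-121,0,-1],
  [0,0,-0.8,47,-138,0,-1],
  [0,0,-0.9,53,-154,0,-1],
  [0,0,-1.0,57,-165,0,-1],
  [0,0,-1.1,58.4,-170.7,0,-1],
  [0,0,-1.17,58.4,-170.7,0,-1],
])

```text
time: 16.2
ee_pos: [0.5531, 0.2836, 0.1763]
eef_rot: [0.774, 0.633, -0.001, -0.001]
ft_force: [0.3, -0.3, -2.1]
width: 0.014
grip_force: 19.8
```

Emit:
jog_arm([
  [0,0,0,0,0,0,-1],
  [0,0,0,0,0,0,-1],
  [0,0,0,0,0,0,-1],
])

```text
time: 16.5
ee_pos: [0.554, 0.2822, 0.1772]
eef_rot: [0.776, 0.63, -0.0, 0.0]
ft_force: [-0.1, 0.6, -2.0]
width: 0.0138
grip_force: 19.8
```

```bash
cat > u.py <<'E'
from go import *
go(555.5,283,8,78.5)
# underside of the filter in side depth
c=snap('side');P=cloud(c)*1000;im=c['image'].astype(int);s=status.read_state();p=np.array(s['ee_pos'])*1000
m=(np.hypot(P[...,0]-p[0],P[...,1]-p[1])<45)&(P[...,2]>60)&(P[...,2]<260)
o=m&(im[...,0]>im[...,2]+50)
print('orange z',np.percentile(P[o][:,2],[2,25,50,75,98]).round(),P[o].mean(0).round(),o.sum(),'all lowest',np.percentile(P[m][:,2],[0,2,5,10]).round())
c=snap('top');im=c['image'].astype(int);R,G,B=im[...,0],im[...,1],im[...,2];t=(B>R+60)&(B>G+40);t[:,183:]=0;print('tray visible px',t.sum())
E
python3 go.py; python3 u.py
```

```text
t 16.5 pos [554.  282.2 177.2] yaw 78.1 j [ 0.09  0.46 -0.86  1.45  0.35  1.39 -0.99] F [-0.1  0.6 -2. ] M [-0.04 -0.05  0.01] w 0.0138 g 19.8
turn [-0.0002  0.0004 -0.0063] shift [  1.1   1.4 169.2]
orange z [203. 207. 209. 225. 239.] [549. 296. 216.] 387 all lowest [181. 188. 203. 205.]
tray visible px 497
```

Emit:
jog_arm([
  [0,0,0,1,1,30,-1],
  [0,0,0,1,1,60,-1],
  [0,0,0,1,1,90,-1],
  [0,0,0,1,1,120,-1],
  [0,0,0,1,1,140,-1],
  [0,0,0,1,1,155,-1],
  [0,0,0,1,1,165,-1],
  [0,0,0,1,1,169,-1],
  [0,0,0,1,1,169,-1],
  [0,0,0,1,1,169,-1],
])

```text
time: 17.6
ee_pos: [0.5557, 0.2837, 0.0095]
eef_rot: [0.776, 0.631, 0.001, 0.0]
ft_force: [0.4, 0.2, -1.1]
width: 0.0139
grip_force: 19.8
```

```bash
python3 go.py 555 283 -2 78.5
```

```text
t 17.6 pos [555.7 283.7   9.5] yaw 78.3 j [ 0.05  0.62 -0.79  1.62  0.48  1.11 -1.07] F [ 0.4  0.2 -1.1] M [ 0.03 -0.06  0.02] w 0.0139 g 19.8
turn [ 0.0011 -0.0008 -0.0044] shift [-0.9 -0.6 11.5]
```

Emit:
jog_arm([
  [0,0,0,0,0,2,-1],
  [0,0,0,0,0,4,-1],
  [0,0,0,0,0,6,-1],
  [0,0,0,0,0,7,-1],
  [0,0,0,0,0,7,-1],
])

```text
time: 18.1
ee_pos: [0.5551, 0.2832, 0.0013]
eef_rot: [0.776, 0.631, -0.0, 0.0]
ft_force: [-0.1, 0.5, -0.6]
width: 0.0139
grip_force: 19.8
```

```bash
python3 go.py 555 283 -2 78.5
```

```text
t 18.1 pos [555.1 283.2   1.3] yaw 78.3 j [ 0.04  0.63 -0.78  1.62  0.48  1.1  -1.08] F [-0.1  0.5 -0.6] M [-0.02 -0.06  0.02] w 0.0139 g 19.8
turn [-0.0001  0.0002 -0.0043] shift [-0.3 -0.1  3.3]
```

Emit:
jog_arm([
  [0,0,0,0,0,0.7,-1],
  [0,0,0,0,0,1.4,-1],
  [0,0,0,0,0,2,-1],
  [0,0,0,0,0,2,-1],
])

```text
time: 18.5
ee_pos: [0.5552, 0.2833, -0.0005]
eef_rot: [0.776, 0.631, -0.0, 0.0]
ft_force: [0.4, 0.6, -0.5]
width: 0.0138
grip_force: 19.8
```

Emit:
jog_arm([
  [0,0,0,0,0,0.5,-1],
  [0,0,0,0,0,1,-1],
  [0,0,0,0,0,1,-1],
])

```text
time: 18.8
ee_pos: [0.5551, 0.2833, -0.0015]
eef_rot: [0.776, 0.631, -0.0, 0.0]
ft_force: [0.4, 0.2, -0.4]
width: 0.0136
grip_force: 19.8
```

Emit:
jog_arm([
  [0,0,0,0,0,0.5,-1],
  [0,0,0,0,0,1,-1],
  [0,0,0,0,0,1,-1],
])

```text
time: 19.1
ee_pos: [0.5553, 0.2834, -0.0018]
eef_rot: [0.776, 0.631, 0.0, 0.0]
ft_force: [-2.4, -2.2, 5.3]
width: 0.0137
grip_force: 19.9
```

Emit:
jog_arm([
  [0,0,0,0,0,0.5,-1],
  [0,0,0,0,0,1,-1],
  [0,0,0,0,0,1,-1],
])

```text
time: 19.4
ee_pos: [0.5554, 0.2834, -0.0019]
eef_rot: [0.776, 0.631, 0.0, 0.0]
ft_force: [-5.1, -4.4, 14.7]
width: 0.0138
grip_force: 19.9
```

Contact came at reported z −1.8 mm, as expected. I'll relax the press and open.

Emit:
jog_arm([
  [0,0,0,0,0,-0.7,-1],
  [0,0,0,0,0,-1.4,-1],
  [0,0,0,0,0,-1.4,-1],
  [0,0,0,0,0,-1.4,-0.4],
  [0,0,0,0,0,-1.4,0],
  [0,0,0,0,0,-1.4,0.2],
  [0,0,0,0,0,-1.4,0.2],
  [0,0,0,0,0,-1.4,0.2],
  [0,0,0,0,0,-1.4,0.2],
])

```text
time: 20.3
ee_pos: [0.5552, 0.2833, -0.0021]
eef_rot: [0.776, 0.631, -0.0, 0.0]
ft_force: [-0.3, -0.2, 1.3]
width: 0.0493
grip_force: 0.0
```

Emit:
jog_arm([
  [0,0,0,0,0,-8,0.2],
  [0,0,0,0,0,-25,0.2],
  [0,0,0,0,0,-50,0.2],
  [0,0,0,0,0,-90,0.2],
  [0,0,0,0,0,-130,0.2],
  [0,0,0,0,0,-170,0.2],
  [0,0,0,0,0,-200,0.2],
  [0,0,0,-60,0,-200,0.2],
  [0,0,0,-110,0,-200,0.2],
  [0,0,0,-150,0,-200,0.2],
  [0,0,0,-180,0,-200,0.2],
  [0,0,0,-180,0,-200,0.2],
])

```text
time: 21.5
ee_pos: [0.5187, 0.102, 0.1994]
eef_rot: [0.778, 0.629, -0.0, 0.002]
ft_force: [0.3, 0.1, 0.6]
width: 0.0522
grip_force: 0.0
```

Run:
```python
from m import *
from go import st
st()
s=snap('side');P=cloud(s)*1000;im=s['image'].astype(int)
o=(im[...,0]>im[...,2]+60)&(im[...,1]>.25*im[...,0])&(abs(P[...,0]-555)<60)&(abs(P[...,1]-283)<60)
print('orange z',np.percentile(P[o][:,2],[2,50,98]).round(1),P[o].mean(0).round(1))
c=snap('top');im=c['image'].astype(int);R,G,B=im[...,0],im[...,1],im[...,2]
V,U=np.indices(R.shape);t=(B>R+60)&(B>G+40)&(U<187)&(U>100)&(V>160)
print('tray',rect(plane(c,cv2.convexHull(pts(t).astype(np.float32))[:,0],.022)[:,:2]))
a=cv2.resize(s['image'][160:320,170:350,::-1],(450,400),interpolation=2);b=cv2.resize(c['image'][160:300,100:220,::-1],(343,400),interpolation=2)
cv2.imwrite('pics/end.png',np.hstack([a,b]))
```

```text
t 21.5 pos [518.7 102.  199.4] yaw 77.9 j [ 0.5   0.2  -0.87  1.66  0.16  1.35 -0.62] F [0.3 0.1 0.6] M [-0.   -0.13  0.03] w 0.0522 g 0.0
orange z [24.7 31.1 60.4] [550.7 290.4  38.5]
tray (array([554.2, 282.9]), array([136.1, 133.7]), 72.2)
```

View pics/end.png

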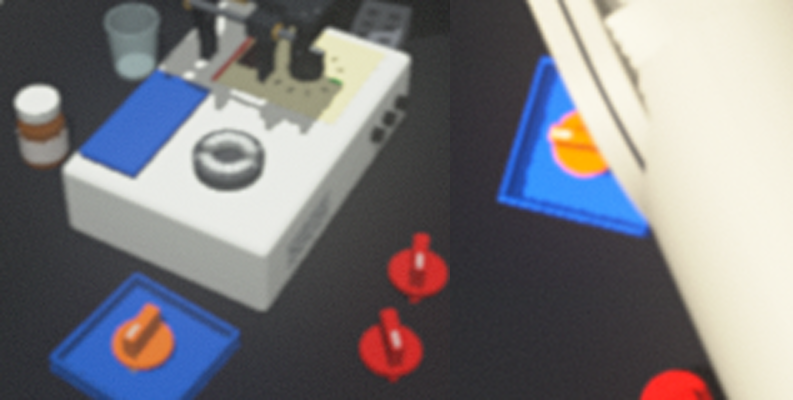

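The filter stands upright in the tray (side (145,340), top at z≈60 mm). The tray is unmoved and the port empty. Handing in.

Emit:
jog_arm([
  [0,0,0,0,0,0,0.2],
  [0,0,0,0,0,0,0.2],
  [0,0,0,0,0,0,0.2],
])

```text
time: 21.9
ee_pos: [0.5184, 0.1083, 0.198]
eef_rot: [0.775, 0.632, 0.0, -0.0]
ft_force: [0.4, 0.7, -0.4]
width: 0.0523
grip_force: 0.0
```

```bash
python3 -c "
from bench import order; print(order.close_job())"
```

```text
the job is handed in; nothing more can be done
None
```

The job is handed in at about 22 s: the dial is within about 1° of the green standby mark, and the orange filter was turned to its stop, eased off, lifted out and stands upright in the unmoved blue tray; no verdict was returned.

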